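# Lock the filing fixture's swivel head

### The job

Lock the swivel head of the filing fixture on the wooden block: press the red spring catch fully down with one fingertip and keep it down while the other fingertip pushes the yellow lug, sliding the bolt fully home into the blue head. Then let the catch spring back up, which locks the bolt, and move clear. Push only: do not grip or lift anything, and leave the blade head and all the other things where they are.

Things in the scene. Friction and masses are not known exactly. Their poses are not given: they have to be found in the camera images.
- block: Fixed wooden block 240 (x) x 340 (y) x 47 mm, origin under its centre, z up. The fixture lies along its y axis at x = 0; the bolt slides to +y. From -y to +y: red catch pad on a grey housing, yellow lug on the steel bolt (18 wide, top z 93), staple (y 40 to 52, top z 101), blue head. Between pad and lug nothing is higher than z 93. Loose things on the block: 47 mm or more beside x = 0, below z 75.
- catch (a joint): Spring catch, m: 0 up (locking), 0.009 fully down (hard stop); moves straight down, 3 N at the top to 6.6 N at the bottom. The bolt is free only with the catch below about 0.007, all along its slide; let go on the way, it snaps up and stops the bolt again. With the bolt home it springs up and locks it.
- pad (a point): Centre of the top of the red catch pad: flat, 30 mm wide (block x), 92 long (block y), z 112 mm when up, 103 when down. It may be pressed anywhere, and a fingertip may slide along it. Its +y end is 46 mm from this point, and 30 mm before the rear face of the lug when the bolt reads 0 (66 mm when home).
- bolt (a joint): Bolt, m: 0 fully drawn back, 0.036 fully home (hard stop) in the head; slides to block +y against about 2.5 N of friction and stays where it is left. Starts somewhere from 0 to 0.006; with the catch up it can be moved to about 0.008 only.
- lug (a point): Middle of the top edge of the rear (-y) face of the yellow lug, the face to push on; moves with the bolt. The lug is 26 mm wide (block x), 12 thick (y), and stands from z 93 to z 128 mm. The room between it and the pad is open from above.
- head (a joint): Blue swivel head with a blade clamped in it, turn about the vertical, rad; starts at 0, stays there unless knocked. Head at block y 65 to 125, 50 mm wide, top at z 116; the blade, 3 thick, runs on to y 210, top at z 119.
- file: Bystander: flat file with round wooden handle, 175 mm long, lying on the block; origin under its middle.
- handvise: Bystander: dark steel hand vise with wooden handle, 120 mm long, 26 high, lying on the block.
- blank: Bystander: brass strip 22 x 70 x 6 mm lying on the block.
- mug: Bystander: blue mug, 76 mm wide, 90 high, on the table; origin under its middle.
- hammer: Bystander: hammer lying on the table.
- oil: Bystander: amber oil bottle, 52 mm wide, 130 high, on the table; origin under its middle.
- brush: Bystander: bench brush lying on the table.

How it is judged:
By the outcome, as a careful person would: the job done as asked, in the order asked, and still so for the second after the job is handed in, with the robot touching nothing.
It also fails if it takes over 38 s, if anything falls off the work surface, if the arm or the gripper's body presses on something with over 40 N, if the wrist force passes 120 N, or if a joint passes its speed limit or range.

### The arm

A 6-joint arm with a two-finger parallel gripper is mounted at the origin on the work surface. World frame = base frame: x ahead of the robot, y to its left, z up, the work surface at z = 0. Lengths are in m, angles in rad, forces in N, time in s.
With the tool pointing down it reaches from about 0.3 to 0.775 m from the base axis. Payload 14.6 kg.
Tool frame: the origin (TCP) lies midway between the tips of the shut fingers; the grasp point (between the pads) lies 19 mm behind it (ctrl.grip_depth is the z of the grasp point in the tool frame, in m); z points along the fingers, y is the line along which they close (so a half turn about z gives the same grasp; the last joint's range is limited). The gripper opens to 94 mm and grips with 3 to 60 N. Pads are 16 mm wide; open, the fingers measure 119 mm over their backs; the gripper's body (75 mm by 177 mm) begins 78 mm behind the grasp point.
Start: joints at [-1.347, 0.3, 1.521, -0, 1.321, -0.067], TCP at [0.158, -0.527, 0.205] pointing down, gripper open.
Joint ranges: [-3.03, 3.03], [-0.79, 2.21], [0.23, 2.52], [-1.04, 4.18], [0, 3.07], [-2.55, 2.55]. Speed limits (rad/s): [2.22, 2.22, 2.57, 3.14, 3.14, 3.14].

### API

Orientations are given as [roll, pitch, yaw] about the fixed x, y, z axes, in that order (R = Rz(yaw) Ry(pitch) Rx(roll)).
In Python, from station import ctrl gives the robot as it stands. The module is installed in compiled form; this text tells all that it offers.
- The arm moves only by the tool carry_out, never from a script. Its argument "commands" is a list of rows, each a list of 3 entries, a list of its own where there are three numbers: the closure, from 0 (fully open) to 1 (shut), then the shift along the tool's x, y, z in mm, then the turn, a rotation vector about the tool's x, y, z in rad. In form: [[gripper, [tx, ty, tz], [wx, wy, wz]], ...]. A call has 1 to 10 rows; each row shifts and turns the commanded pose from where the row before left it, along the tool's axes as they then stand; what a row does not reach is not made up. A row lasts 1/8 s, in which the tool goes at most 62.5 mm and 10.7 degrees, less where a joint would pass 70% of its speed; a pose out of reach is approached as far as the arm can. A call with a gripper value outside its range is refused whole. The fingers move at their own pace and stop on an object; "squeeze" is the grip in N (left out, the last holds). Time passes only in rows, so rows that do not move let the fingers close. It gives the time, the measured TCP pose, the force, the opening and the grip force at its end, in the units of the state.
- ctrl.get_obs(): the state, without advancing time (a new reading comes with each control period).
- ctrl.camera(name): name is "side" or "top" or "wrist"; returns a dict with "img" (480x640x3 uint8, blue, green, red), "camera_matrix" (3x3 intrinsics, pixels), "rvec" (rotation vector, rad) and "tvec" (3), from world to camera coordinates, as OpenCV has them. Camera axes: x right, y down, z forward; pixel columns grow to the right and rows downward; lengths in m; the calibration is good to about 2 mm. A picture is of the moment at which its call begins. There is no depth.
- ctrl.hand_in(): hands the job in; it is judged then, once.
Trained networks look in the newest picture that a camera, given by its name, has taken for a name from the list of things; names that differ only in an ending like _2 or _b are one class to them, and where a whole thing is asked for, a point or a joint stands for the part that bears it (a point fixed in the world has none). Each returns a list of dicts, best first, with "score" (0 to 1); they miss things now and then, are a little off and sometimes report something else, mostly with a low value. They report only what shows in the picture. A call takes as long as a camera call.
- ctrl.outline_of(thing, camera): "region" (480x640 bool, what is visible of it).
- ctrl.place_of(thing, camera): "at" ([x, y, z] in m, in world coordinates, good to about 4 mm: a listed point, or the origin of a listed thing).
The state is a dict: "time_s": time; "qpos": joint angles; "joint_vel": joint speeds; "tau": joint torques, N m; "ee_pos": TCP position; "eef_rot": TCP orientation; "force": force on the tool from outside, world axes, zero at the start; "moment": the same for the moment, N m; "grip_width": finger opening in m; "grip_force": force on a finger pad.
Only numpy, scipy, OpenCV 4.12 (cv2) and the standard library are available. Lean on these libraries where they do the work, as an engineer would, in place of code of your own. Each camera call takes 0.05 s, during which the arm holds its last target. There are 200 camera calls.

## Working session

There is one attempt and no reset: what is moved stays moved. The work goes in short steps, Python scripts to look and compute and a tool call to move; the robot and the scene stay as the last step left them, time stands still between calls to the robot, and variables do not carry over. Pictures are saved under pics/ and viewed, at most 10 in all, crops included, and the job is handed in when it is done.

Besides the shell and the picture viewer there is one more tool, called as name([rows], argument=value, ...), one row to a line, values as JSON. carry_out: Moves the arm, as the interface text tells. Its arguments: {"type":"object","properties":{"commands":{"type":"array","items":{"type":"array"}},"squeeze":{"type":"number"}},"required":["commands"]}

```bash
mkdir -p pics; python3 - <<'E'
from station import ctrl
import cv2,numpy as np
o=ctrl.get_obs();print(o['time_s'],o['ee_pos'],o['eef_rot'],o['grip_width'],o['force'])
for c in ('top','side'):
    d=ctrl.camera(c);cv2.imwrite(f'pics/{c}0.png',d['img'])
    for t in ('block','pad','lug','head','file','handvise','blank','mug','oil','hammer'):
        r=ctrl.place_of(t,c)
        print(c,t,[(np.round(x['at'],4).tolist(),round(x['score'],2)) for x in r[:2]])
E
```

```text
0.0 [ 0.15763218 -0.52664387  0.20486988] [-3.14040083e+00 -8.91846723e-05  2.90776708e-01] 0.09408682456153224 [-0.93027565 -0.18770699 -0.23435002]
top block [([0.5601, 0.0498, -0.0039], 0.91), ([0.6276, -0.402, -0.0028], 0.29)]
top pad [([0.5555, -0.0399, 0.1145], 0.97)]
top lug [([0.5563, 0.0398, 0.1299], 0.9), ([0.6563, 0.146, 0.0481], 0.43)]Traceback (most recent call last):
  File "<stdin>", line 7, in <module>
ValueError: it knows: blank, block, brush, file, hammer, handvise, lug, mug, oil, pad
```

```bash
python3 - <<'E'
from station import ctrl
import cv2,numpy as np
for c in ('top','side'):
    d=ctrl.camera(c);cv2.imwrite(f'pics/{c}1.png',d['img'])
    for t in ('block','pad','lug','file','handvise','blank','mug','oil','hammer'):
        r=ctrl.place_of(t,c)
        print(c,t,[(np.round(x['at'],4).tolist(),round(x['score'],2)) for x in r[:1]])
    K=d['camera_matrix']
    for t in ('pad','lug'):
        m=ctrl.outline_of(t,c)[0]['region'];r=cv2.minAreaRect(np.argwhere(m)[:,::-1].astype(np.float32));print(t,r)
    # red / yellow pixel axis in top: intersect ray with plane
    R=cv2.Rodrigues(np.array(d['rvec']))[0];C=-R.T@np.ravel(d['tvec']);print('cam',C)
    img=d['img'];h=cv2.cvtColor(img,cv2.COLOR_BGR2HSV)
    np.savez(f'{c}.npz',K=K,R=R,C=C)
E
```

```text
top block [([0.5592, 0.0486, -0.0041], 0.78)]
top pad [([0.5559, -0.0381, 0.1155], 0.67)]
top lug [([0.5567, 0.0373, 0.1297], 0.81)]
top file [([0.478, 0.0585, 0.0467], 0.89)]
top handvise [([0.647, -0.0095, 0.0457], 0.84)]
top blank [([0.3791, 0.4878, -0.002], 0.7)]
top mug [([0.6576, 0.4233, 0.001], 0.89)]
top oil [([0.6282, -0.4053, -0.0021], 0.87)]
top hammer [([0.3787, 0.4903, -0.0013], 0.72)]
pad ((340.39337158203125, 234.55804443359375), (39.215972900390625, 12.572423934936523), 2.38594388961792)
lug ((302.0, 232.5), (11.0, 36.0), 90.0)
cam [0.44268466 0.00398312 1.1215798 ]
side block [([0.5609, 0.0565, 0.0033], 0.84)]
side pad [([0.5496, -0.0417, 0.1118], 0.74)]
side lug [([0.5622, 0.0348, 0.1245], 0.85)]
side file [([0.4757, 0.0515, 0.0468], 0.59)]
side handvise [([0.6443, -0.0106, 0.0485], 0.54)]
side blank []
side mug [([0.6548, 0.4258, 0.001], 0.75)]
side oil [([0.6303, -0.4043, 0.0065], 0.71)]
side hammer [([0.3772, 0.4887, -0.0012], 0.79)]
pad ((329.1597595214844, 233.2759246826172), (9.200847625732422, 30.244373321533203), 59.93141555786133)
lug ((329.3040466308594, 233.5743408203125), (8.993841171264648, 30.360713958740234), 62.10273361206055)
cam [-0.2764057   0.80489703  1.22117437]
```

View pics/top0.png

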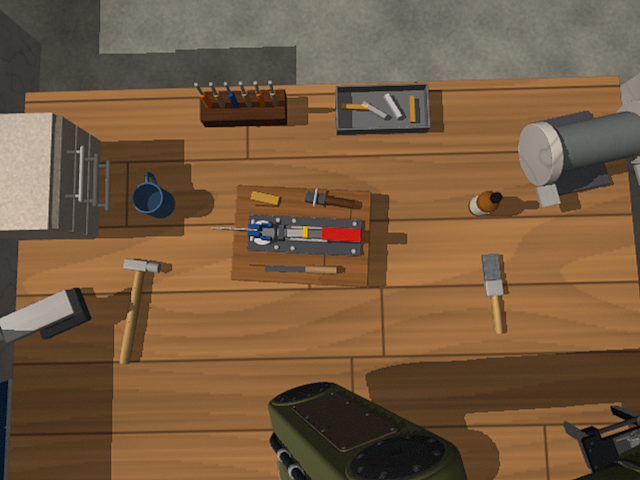

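```bash
sleep 1
```

```text
(no output)
```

The red pad is at about (340,235), the yellow lug at (305,232) and the blue head at (262,232). Block +y points left in the image (world +y), with a yaw of about -2.4°. I'll move above the fixture for a close look.

carry_out([
  [0.15,[48,-34,-6],[0,0,0]],
  [0.15,[48,-34,-6],[0,0,0]],
  [0.15,[48,-34,-6],[0,0,0]],
  [0.15,[48,-34,-6],[0,0,0]],
  [0.15,[48,-34,-6],[0,0,0]],
  [0.15,[48,-34,-6],[0,0,0]],
  [0.15,[48,-34,-6],[0,0,0]],
  [0.15,[48,-34,-6],[0,0,0]],
  [0.15,[48,-34,-6],[0,0,0.16]],
  [0.15,[0,0,0],[0,0,0.17]],
], squeeze=40)

```text
time_s: 2.65
ee_pos: [0.4853, -0.1072, 0.2595]
eef_rot: [-3.141, -0.0, -0.039]
force: [0.0, -0.7, -0.3]
grip_width: 0.08
grip_force: 0.0
```

```bash
cat > m.py <<'E'
from station import ctrl
import cv2,numpy as np
def ray(d,p,z):
    R=cv2.Rodrigues(np.array(d['rvec'],float))[0];C=-R.T@np.ravel(d['tvec'])
    v=R.T@np.linalg.inv(d['camera_matrix'])@[p[0],p[1],1];return C+v*(z-C[2])/v[2]
E
python3 - <<'E'
from m import *
d=ctrl.camera('wrist');cv2.imwrite('pics/w1.png',d['img'])
print(np.round(ray(d,(320,240),.1),3))
for t in('pad','lug'):
    r=ctrl.place_of(t,'wrist');print(t,[(np.round(x['at'],4).tolist(),round(x['score'],2)) for x in r[:2]])
    for x in ctrl.outline_of(t,'wrist')[:1]:
        q=cv2.minAreaRect(np.argwhere(x['region'])[:,::-1].astype(np.float32));print(q)
        for p in cv2.boxPoints(q):print(p,np.round(ray(d,p,.112 if t=='pad' else .128),4))
E
```

```text
[ 0.473 -0.103  0.1  ]
pad [([0.5515, -0.0374, 0.1084], 0.57)]
((239.15481567382812, 149.820556640625), (113.62580108642578, 37.60384750366211), 2.12109637260437)
[181.68495 166.50687] [0.543  0.0071 0.112 ]
[183.07674 128.92877] [0.5724 0.002  0.112 ]
[296.6247  133.13425] [ 0.5656 -0.0886  0.112 ]
[295.2329  170.71234] [ 0.5359 -0.0858  0.112 ]
lug [([0.5598, 0.0378, 0.1246], 0.95)]
((133.0, 147.0), (34.0, 100.0), 90.0)
[ 83. 130.] [0.5741 0.0728 0.128 ]
[183. 130.] [ 0.5711 -0.0034  0.128 ]
[183. 164.] [ 0.5458 -0.      0.128 ]
[ 83. 164.] [0.5489 0.0779 0.128 ]
```

View pics/w1.png

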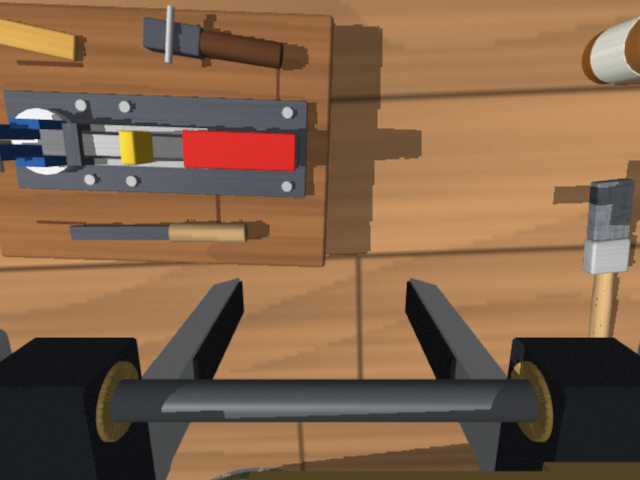

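The wrist picture shows the pad at cols 183–296, rows 130–170. The lug top is at cols 120–137 with its rear face shaded at 137–153, and the gap in between is clear. Next I'll fix the axis angle and the edges.

```bash
python3 - <<'E'
from m import *
d=ctrl.camera('wrist');im=d['img'].astype(int)
h=cv2.cvtColor(d['img'],cv2.COLOR_BGR2HSV)
red=((h[...,0]<8)|(h[...,0]>172))&(h[...,1]>180)&(h[...,2]>60);red[:, :170]=0;red[:,310:]=0;red[200:]=0;red[:100]=0
def edges(m,axis):
    P=[]
    for c in range(190,290,4):
        r=np.where(m[:,c])[0]
        if len(r):P.append((c,r.min(),r.max()))
    return np.array(P)
P=edges(red,0)
for k,o in((1,-.5),(2,.5)):
    f=np.polyfit(P[:,0],P[:,k]+o,1);a,b=[ray(d,(c,np.polyval(f,c)),.112) for c in(190,290)]
    print('pad edge',np.round(a,4),np.round(b,4),'ang',np.degrees(np.arctan2(a[0]-b[0],a[1]-b[1])))
for r in (140,150,160):
    c=np.where(red[r])[0];print(r,c.min(),c.max(),np.round(ray(d,(c.min()-.5,r),.112),4),np.round(ray(d,(c.max()+.5,r),.112),4))
for a,b,z in(((331,17),(324,266),.047),((20,187),(305,196),.06),((7,90),(305,101),.06)):
    A,B=ray(d,a,z),ray(d,b,z);print(np.round(A,4),np.round(B,4),np.degrees(np.arctan2(*(A-B)[:2])))
for r in(138,147,156):
    print(im[r,114:158:2,2], )
for c in (120,136,137,138): print(c,np.round(ray(d,(c,147),.128),4))
for c in (152,153.5): print(c,np.round(ray(d,(c,147),.093),4))
print([np.round(ray(d,(128,r),.128),4) for r in(131,164)])
cv2.imwrite('pics/w1c.png',cv2.resize(d['img'][90:210,60:320],None,fx=3,fy=3,interpolation=0))
E
```

```text
pad edge [ 0.5711 -0.0068  0.112 ] [ 0.5655 -0.0865  0.112 ] ang 3.9946533114054903
pad edge [ 0.5422 -0.0031  0.112 ] [ 0.5362 -0.0848  0.112 ] ang 4.252522321830606
140 179 291 [0.5617 0.0037 0.112 ] [ 0.5585 -0.0873  0.112 ]
150 179 290 [0.5539 0.0048 0.112 ] [ 0.5507 -0.086   0.112 ]
160 180 290 [0.546 0.005 0.112] [ 0.5427 -0.0856  0.112 ]
[ 0.6634 -0.1234  0.047 ] [ 0.4293 -0.1087  0.047 ] 93.59817993407334
[0.524  0.1809 0.06  ] [ 0.5055 -0.0931  0.06  ] 3.8699862223030856
[0.6114 0.1719 0.06  ] [ 0.5922 -0.0973  0.06  ] 4.066078592802351
[219 249 247 246 242 239 237 169 100  86  87  87  86  86  87  88  86 101
 112 114 113 113]
[201 241 248 246 243 240 237 215 120  88  87  87  89  89  87  86  89  95
 111 112 113 111]
[160 197 247 244 242 240 237 228 153  92  88  85  87  88  87  89  88  88
  78  75  75  75]
120 [0.558  0.0437 0.128 ]
136 [0.5576 0.0313 0.128 ]
137 [0.5576 0.0306 0.128 ]
138 [0.5575 0.0298 0.128 ]
152 [0.5569 0.034  0.093 ]
153.5 [0.5569 0.0327 0.093 ]
[array([0.5696, 0.0355, 0.128 ]), array([0.545 , 0.0396, 0.128 ])]
```

View pics/w1c.png

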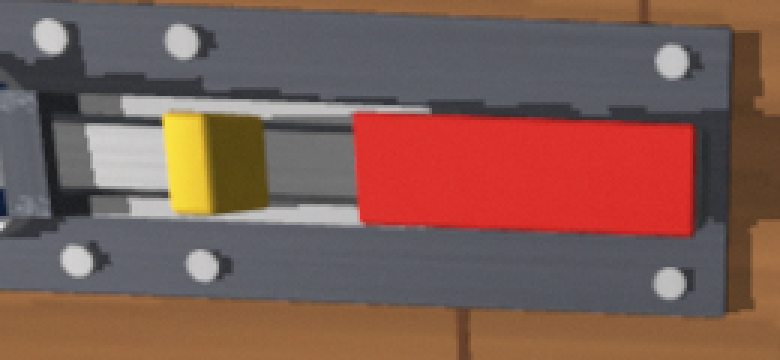

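carry_out([
  [0.15,[0,0,0],[0,0,0.03]],
  [0.15,[31,-43,0],[0,0,0]],
  [0.15,[31,-43,0],[0,0,0]],
  [0.15,[0,0,40],[0,0,0]],
  [0.15,[0,0,40],[0,0,0]],
  [0.15,[0,0,30],[0,0,0]],
  [0.15,[0,0,0],[0,0,0]],
])

```text
time_s: 3.82
ee_pos: [0.5505, -0.0287, 0.1478]
eef_rot: [-3.141, 0.004, -0.069]
force: [0.1, 0.1, 1.4]
grip_width: 0.0799
grip_force: 0.0
```

```bash
python3 - <<'E'
from m import *
for n,(u,v),s in(('side',(329,233),5),('wrist',(320,240),1)):
    d=ctrl.camera(n);i=d['img']
    if s>1:i=cv2.resize(i[v-60:v+60,u-80:u+80],None,fx=s,fy=s,interpolation=cv2.INTER_CUBIC)
    cv2.imwrite(f'pics/{n}2.png',i)
o=ctrl.get_obs();print(o['ee_pos'],o['eef_rot'],o['force'],o['grip_width'])
E
```

```text
[ 0.55188779 -0.02880753  0.1506415 ] [ 3.14155754e+00 -1.20692476e-03 -6.90756063e-02] [-0.13073943 -0.04439288  0.48117432] 0.07983539464873049
```

View pics/wrist2.png

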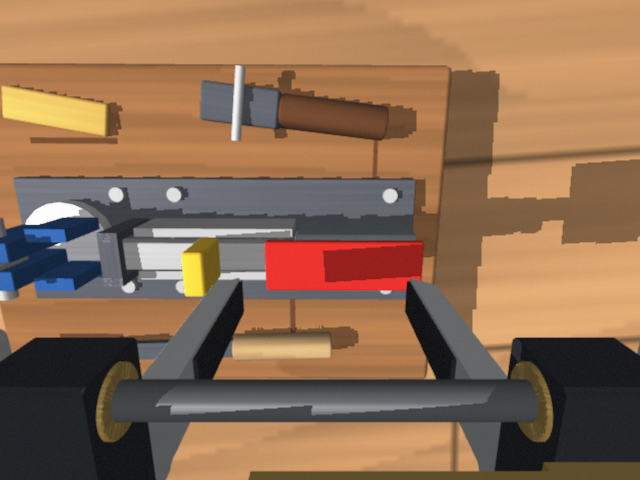

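View pics/side2.png

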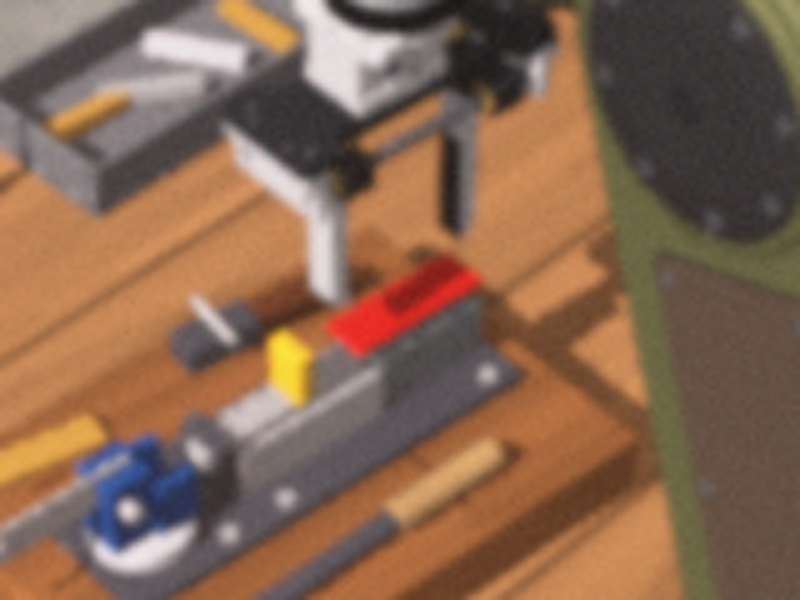

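The wrist picture shows the left fingertip near (232,285), between the lug (183–217) and the pad's edge (266), and the fixture runs level with the finger line. The side view agrees. I'll remeasure from here.

```bash
python3 - <<'E'
from m import *
d=ctrl.camera('wrist');o=ctrl.get_obs();e=np.array(o['ee_pos']);y=o['eef_rot'][2]
ax=np.array([-np.sin(y),np.cos(y)]);sx=np.array([np.cos(y),np.sin(y)])
print(e,y)
def rel(p,z,n):
    q=(ray(d,p,z)-e)[:2]*1000;print(n,'along',round(q@ax,1),'side',round(q@sx,1))
img=d['img'];h=cv2.cvtColor(img,cv2.COLOR_BGR2HSV)
red=((h[...,0]<8)|(h[...,0]>172))&(h[...,1]>180);red[:,:230]=0;red[:220]=0;red[310:]=0
yel=(abs(h[...,0].astype(int)-26)<6)&(h[...,1]>180)&(h[...,2]>210);yel[:,:160]=0;yel[:,235:]=0;yel[:225]=0;yel[305:]=0
for r in(250,265):
    c=np.where(red[r])[0];rel((c.min()-.5,r),.112,'pad+y');rel((c.max()+.5,r),.112,'pad-y')
    c=np.where(yel[r])[0];print(c.min(),c.max());rel((c.max()+.5,r),.128,'lug rear')
c=np.where(red[:,300])[0];rel((300,c.min()-.5),.112,'pad far');rel((300,c.max()+.5),.112,'pad near')
rr,cc=np.where(yel);rel((195,rr.min()),.128,'lug far');rel((195,rr.max()),.128,'lug near')
R=cv2.Rodrigues(np.array(d['rvec'],float))[0]
for a in(40,52.5,-40,-52.5):
  for s in (-8,8):
    p=np.r_[e[:2]+(ax*a+sx*s)/1000,e[2]];print(a,s,cv2.projectPoints(p[None],np.array(d['rvec'],float),np.array(d['tvec'],float),d['camera_matrix'],None)[0].ravel().round(1))
for n in('top','side'):
    ctrl.camera(n)
    for t in('pad','lug'):
        for x in ctrl.place_of(t,n)[:1]:
            q=(np.array(x['at'])-e)[:2]*1000;print(n,t,(q@ax).round(1),(q@sx).round(1),x['score'])
E
```

```text
[ 0.55208269 -0.02880426  0.15104909] -0.06899067327931552
pad+y along 33.4 side 13.1
pad-y along -57.3 side 13.1Traceback (most recent call last):
  File "<stdin>", line 12, in <module>
    return umr_minimum(a, axis, None, out, keepdims, initial, where)
ValueError: zero-size array to reduction operation minimum which has no identity
```

```bash
python3 - <<'E'
from m import *
d=ctrl.camera('wrist');o=ctrl.get_obs();e=np.array(o['ee_pos']);y=o['eef_rot'][2]
ax=np.array([-np.sin(y),np.cos(y)]);sx=np.array([np.cos(y),np.sin(y)])
def rel(p,z,n):
    q=(ray(d,p,z)-e)[:2]*1000;print(n,p,'along',round(q@ax,1),'side',round(q@sx,1))
img=d['img']
for r in(255,270,285):print(r,img[r,178:226:2,2].tolist())
print(img[232:302:2,195,2].tolist())
h=cv2.cvtColor(img,cv2.COLOR_BGR2HSV)
red=((h[...,0]<8)|(h[...,0]>172))&(h[...,1]>180);red[:,:230]=0;red[:220]=0;red[310:]=0
c=np.where(red[:,300])[0];rel((300,c.min()-.5),.112,'pad far');rel((300,c.max()+.5),.112,'pad near')
for a in(40,52.5,-40,-52.5):
  for s in (-8,8):
    p=np.r_[e[:2]+(ax*a+sx*s)/1000,e[2]];print(a,s,cv2.projectPoints(p[None],np.array(d['rvec'],float),np.array(d['tvec'],float),d['camera_matrix'],None)[0].ravel().round(1))
for p in((200,265),(205,265),(210,265)):rel(p,.128,'lugrear')
rel((217,260),.095,'lug foot')
for n in('top','side'):
    ctrl.camera(n)
    for t in('pad','lug'):
        for x in ctrl.place_of(t,n)[:1]:
            q=(np.array(x['at'])-e)[:2]*1000;print(n,t,(q@ax).round(1),(q@sx).round(1),x['score'])
E
```

```text
255 [221, 221, 240, 250, 247, 245, 244, 243, 242, 241, 241, 227, 154, 106, 102, 106, 104, 103, 104, 103, 104, 125, 132, 132]
270 [145, 147, 151, 253, 253, 253, 252, 252, 251, 251, 250, 249, 206, 133, 106, 103, 105, 106, 105, 104, 104, 107, 107, 107]
285 [218, 222, 220, 229, 254, 253, 252, 252, 251, 251, 250, 249, 242, 175, 115, 105, 104, 124, 102, 102, 103, 103, 102, 101]
[219, 218, 218, 129, 90, 100, 144, 124, 127, 127, 140, 230, 248, 252, 251, 251, 251, 251, 251, 251, 251, 251, 251, 251, 251, 251, 251, 251, 251, 251, 251, 251, 226, 98, 162]
pad far (300, np.float64(241.5)) along 13.4 side 18.3
pad near (300, np.float64(289.5)) along 13.9 side -11.2
40 -8 [242.5 312.7]
40 8 [240.7 282.4]
52.5 -8 [217.3 312.7]
52.5 8 [215.  282.4]
-40 -8 [403.7 312.8]
-40 8 [405.4 282.4]
-52.5 -8 [428.9 312.8]
-52.5 8 [431.2 282.4]
lugrear (200, 265) along 66.8 side 9.3
lugrear (205, 265) along 64.1 side 9.3
lugrear (210, 265) along 61.3 side 9.3
lug foot (217, 260) along 66.8 side 1.8
side pad -10.8 -2.0 0.64
side lug 64.3 2.3 0.54
```

carry_out([
  [0.15,[3,-3,0],[0,0,0]],
  [0.15,[0,0,15],[0,0,0]],
  [0.15,[0,0,15],[0,0,0]],
  [0.15,[0,0,5],[0,0,0]],
  [0.15,[0,0,0],[0,0,0]],
  [0.15,[0,0,0],[0,0,0]],
])

```text
time_s: 5.08
ee_pos: [0.5549, -0.0258, 0.1148]
eef_rot: [-3.142, -0.001, -0.069]
force: [-0.7, -0.1, 0.8]
grip_width: 0.08
grip_force: 0.0
```

carry_out([
  [0.15,[0,0,3],[0,0,0]],
  [0.15,[0,0,3],[0,0,0]],
  [0.15,[0,0,2],[0,0,0]],
  [0.15,[0,0,0],[0,0,0]],
  [0.15,[0,0,0],[0,0,0]],
])

```text
time_s: 5.7
ee_pos: [0.5549, -0.0258, 0.1067]
eef_rot: [3.141, -0.001, -0.069]
force: [1.0, -1.1, 4.6]
grip_width: 0.0796
grip_force: 2.3
```

carry_out([
  [0.15,[0,0,2],[0,0,0]],
  [0.15,[0,0,1.5],[0,0,0]],
  [0.15,[0,0,1],[0,0,0]],
  [0.15,[0,0,0],[0,0,0]],
  [0.15,[0,0,0],[0,0,0]],
])

```text
time_s: 6.32
ee_pos: [0.555, -0.0259, 0.1029]
eef_rot: [3.141, -0.001, -0.069]
force: [-1.2, -0.2, 12.6]
grip_width: 0.0799
grip_force: 6.1
```

carry_out([
  [0.15,[0,0,0.4],[0,0,0]],
  [0.15,[0,-4,0],[0,0,0]],
  [0.15,[0,-4,0],[0,0,0]],
  [0.15,[0,-4,0],[0,0,0]],
  [0.15,[0,-4,0],[0,0,0]],
  [0.15,[0,0,0],[0,0,0]],
])

```text
time_s: 7.08
ee_pos: [0.5565, -0.0111, 0.1029]
eef_rot: [3.139, -0.002, -0.069]
force: [-1.6, -9.2, 13.9]
grip_width: 0.0803
grip_force: 7.8
```

carry_out([
  [0.15,[0,-4,0],[0,0,0]],
  [0.15,[0,-4,0],[0,0,0]],
  [0.15,[0,-4,0],[0,0,0]],
  [0.15,[0,-4,0],[0,0,0]],
  [0.15,[0,-4,0],[0,0,0]],
  [0.15,[0,0,0],[0,0,0]],
])

```text
time_s: 7.82
ee_pos: [0.5579, 0.0087, 0.1029]
eef_rot: [3.139, -0.003, -0.069]
force: [-0.3, -10.7, 14.9]
grip_width: 0.0799
grip_force: 7.9
```

carry_out([
  [0.15,[0,-3,0],[0,0,0]],
  [0.15,[0,-3,0],[0,0,0]],
  [0.15,[0,-2,0],[0,0,0]],
  [0.15,[0,0,0],[0,0,0]],
  [0.15,[0,0,0],[0,0,0]],
])

```text
time_s: 8.45
ee_pos: [0.5584, 0.0165, 0.1029]
eef_rot: [3.139, -0.003, -0.069]
force: [-1.2, -11.2, 15.8]
grip_width: 0.08
grip_force: 8.4
```

carry_out([
  [0.15,[0,-1.5,0],[0,0,0]],
  [0.15,[0,-1.5,0],[0,0,0]],
  [0.15,[0,0,0],[0,0,0]],
  [0.15,[0,0,0],[0,0,0]],
])

```text
time_s: 8.95
ee_pos: [0.5586, 0.0193, 0.1029]
eef_rot: [3.139, -0.003, -0.069]
force: [-0.6, -13.0, 14.5]
grip_width: 0.0801
grip_force: 8.9
```

carry_out([
  [0.15,[0,-1.5,0],[0,0,0]],
  [0.15,[0,-1,0],[0,0,0]],
  [0.15,[0,0,0],[0,0,0]],
  [0.15,[0,0,0],[0,0,0]],
])

```text
time_s: 9.45
ee_pos: [0.5587, 0.0198, 0.103]
eef_rot: [3.136, -0.002, -0.07]
force: [-2.4, -29.3, 15.5]
grip_width: 0.0797
grip_force: 15.9
```

carry_out([
  [0.15,[0,3,0],[0,0,0]],
  [0.15,[0,2,0],[0,0,0]],
  [0.15,[0,0,-4],[0,0,0]],
  [0.15,[0,0,-6],[0,0,0]],
  [0.15,[0,0,-20],[0,0,0]],
  [0.15,[0,0,-50],[0,0,0]],
  [0.15,[0,0,-50],[0,0,0]],
  [0.15,[-50,30,0],[0,0,0]],
  [0.15,[-40,40,0],[0,0,0]],
  [0.15,[0,0,0],[0,0,0]],
])

```text
time_s: 10.7
ee_pos: [0.4611, -0.0463, 0.2316]
eef_rot: [3.142, 0.001, -0.071]
force: [0.4, 0.1, -0.4]
grip_width: 0.0799
grip_force: 0.0
```

```bash
python3 - <<'E'
from m import *
o=ctrl.get_obs();print(o['time_s'],o['ee_pos'],o['force'])
d=ctrl.camera('wrist')
cv2.imwrite('pics/w3.png',cv2.resize(d['img'][60:260,0:400],None,fx=2,fy=2))
for t in('pad','lug'):
    print(t,[(np.round(x['at'],4),x['score']) for x in ctrl.place_of(t,'wrist')[:1]])
d=ctrl.camera('side');cv2.imwrite('pics/s3.png',cv2.resize(d['img'][173:293,249:409],None,fx=5,fy=5,interpolation=cv2.INTER_CUBIC))
E
```

```text
10.7 [ 0.46105702 -0.0463247   0.2316342 ] [ 0.38466437  0.06836735 -0.35822127]
pad [(array([ 0.5506, -0.0388,  0.1066]), 0.75)]
lug [(array([0.5616, 0.0694, 0.124 ]), 0.78)]
```

View pics/w3.png

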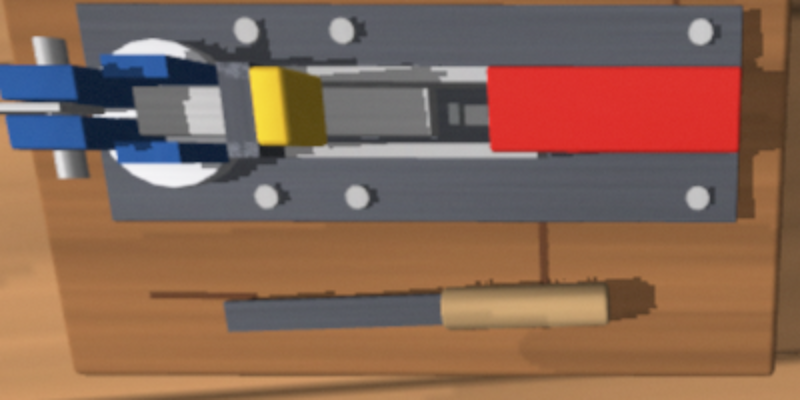

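View pics/s3.png

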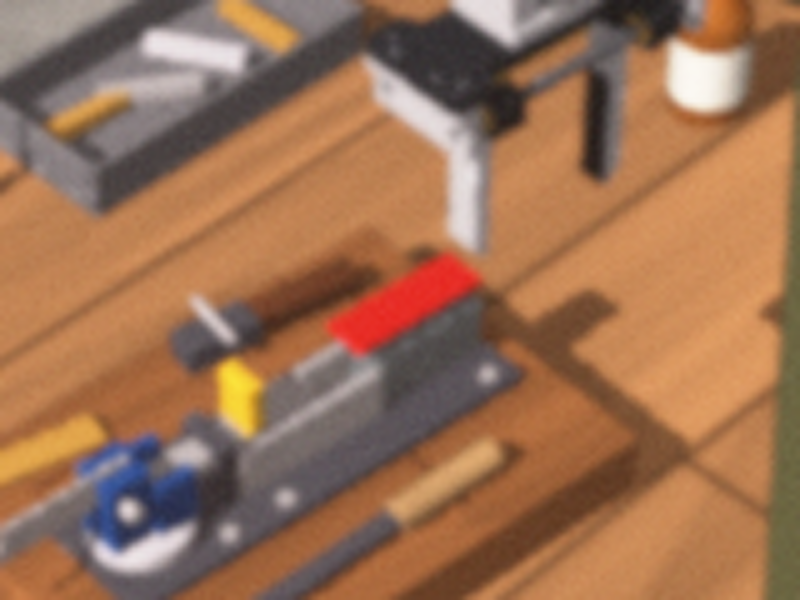

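The yellow lug now sits up against the staple (crop col 250–325), with the bolt in the head. In the side view the red pad is back at its original up position, (330–480, 255–350), and nothing else has moved.

```bash
python3 -c "
from station import ctrl
print(ctrl.hand_in())"
```

```text
the job is handed in; nothing more can be done
None
```

The swivel head is locked: the bolt was pushed to its hard stop in the blue head with the catch held down, the catch has sprung back up, the arm is clear, and the job was handed in at about 11 s.

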